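# Load the sintering furnace with the tray fork

## Robot

A 7-joint arm with a two-finger parallel gripper is mounted at the origin on the work surface. World frame = base frame: x ahead of the robot, y to its left, z up, the work surface at z = 0. Lengths are in m, angles in rad, forces in N, time in s.
With the tool pointing down it reaches from about 0.4 to 0.85 m from the base axis. Payload 10.4 kg.
Tool frame: the origin (TCP) lies between the finger pads; the fingertips stand 11 mm ahead of it and the grasp point (between the pads) lies 8 mm behind it; z points along the fingers, y is the direction in which the jaws open and shut (so a half turn about z gives the same grasp; the last joint's range is limited). The gripper opens to 87 mm and grips with 3 to 60 N. Pads are 19 mm wide; open, the fingers measure 117 mm over their backs; the gripper's body (75 mm by 190 mm) begins 51 mm behind the grasp point.
Start: joints at [1.292, 0.332, -0.065, 1.46, 0.022, 1.35, -0.088], TCP at [0.158, -0.605, 0.234] pointing down, gripper open.
Joint ranges: [-2.6, 2.6], [-0.5, 2.12], [-1.47, 1.34], [0.16, 2.42], [-1.27, 4.41], [0.06, 2.06], [-2.6, 2.6]. Speed limits (rad/s): [2.22, 2.22, 2.79, 2.79, 3.14, 3.14, 3.14].

## Interface

Orientations are given as a unit quaternion [x, y, z, w].
In Python, from bench import r, eyes gives the robot as it stands.
- The arm moves only by the shell command python3 -m inch 'ROWS' [FORCE]. ROWS is a JSON object of lists of equal length, an entry for each row: "translation": the shift along the world's x, y, z scaled (see below), a list of three; "rot": the turn, a rotation vector about the world's x, y, z scaled (see below), a list of three; "jaw": the finger opening in mm, from 0 to 87. In form: {"translation": [[tx, ty, tz], ...], "rot": [[ax, ay, az], ...], "jaw": [jaw, ...]}. A call has 1 to 20 rows; each row is the pose to reach, as a shift and turn from the pose measured when the call began; what a row does not reach only later rows make up. The controller multiplies each number of a shift by 100 mm and each number of a turn by 60 degrees. A row lasts 1/10 s, in which the tool goes at most 50 mm and 8.59 degrees, less where a joint would pass 70% of its speed; a pose out of reach is approached as far as the arm can. A call with a number of a shift or a turn outside -1 to 1 is refused whole. A call with a gripper value outside its range is refused whole. The fingers move at their own pace and stop on an object; FORCE is the grip in N (left out, the last holds). Time passes only in rows, so rows that repeat a pose let the fingers close. It gives the time, the measured TCP pose, the force and the opening at its end, in the units of the state.
- r.read_state(): the state, without advancing time (a new reading comes with each control period).
- eyes.camera(name): name is "side" or "top"; returns the picture (400x640x3 uint8, blue, green, red); there is no depth.
- eyes.calibration(name): a dict with "fx", "fy", "cx", "cy" (pixels), "R" (3x3) and "t" (3): a world point X has camera coordinates R X + t. Camera axes: x right, y down, z forward; pixel columns grow to the right and rows downward; lengths in m; the calibration is good to about 2 mm. A picture is of the moment at which its call begins. calibration takes no time and is no camera call.
- r.close_job(): hands the job in, once; it reports no verdict.
The state is a dict: "time": time; "joint_positions": joint angles; "joint_vel": joint speeds; "joint_torque": joint torques, N m; "ee_pos": TCP position; "eef_rot": TCP orientation; "ft_force": force on the tool from outside, world axes, zero at the start; "torque": the same for the moment, N m; "width": finger opening in m.
Only numpy, scipy, OpenCV 4.12 (cv2) and the standard library are available. Lean on these libraries where they do the work, as an engineer would, in place of code of your own. Each camera call takes 0.05 s, during which the arm holds its last target. There are 200 camera calls.

## Task

Load the open furnace: pick up the tray fork by its handle, slide it under the round firing tray on the tray rest and carry the tray, level and with the arch framework lying on it, to the furnace; touch the tray only with the fork. The lift may have stopped at any height, so feel for the plinth as you set the tray down on it; with the fork push the tray gently back until it bears against the brittle lip behind, then draw the fork out and lay it back flat on the black mat. Leave the cast, the bottle and the basket alone.

Things in the scene. Friction and masses are not known exactly. Their poses are not given: they have to be found in the camera images.
- fork: Steel tray fork, 0.22 kg, lying flat on the mat. Origin: middle of the heel's front face, level with the underside of the tines; x forward along the tines, z up. Two flat tines 4 mm thick, 18 mm wide, centred at y = +-35 mm (52 mm gap), from the heel to x = +87 mm. Heel: upright plate 88 mm wide, x -6 to 0 mm, 18 mm high. A 4 mm cross strip behind it reaches to x = -20 mm
- fork_grip (a point): Point in the fork's wooden handle to grasp: x = -50, y = 0, z = +50 mm in the fork's frame, same axes. The handle is a bar above the tine level, from x = -108 to -12 mm, 18 mm wide (y), 38 to 62 mm above the underside of the tines. The fork balances near x = 0, ahead of the handle; gripped firmly (40 N or more) it sags little
- mat: Black rubber heat mat, 260 x 170 x 4 mm, fixed to the bench. Origin: centre of its underside; x along the 260 mm side. The fork is taken from it and goes back on it, in about the same way round
- tray: Round dark grey firing tray, 100 mm diameter, 12 mm thick, flat, about 0.09 to 0.18 kg, loose. Origin: centre of its underside. The edge grips by friction: a heel pressed against it while the fork is lowered drags that edge down, so ease the fork back a little once the tray has landed
- arch: White horseshoe-shaped zirconia framework, 57 x 66 mm and 14 mm high, 30 g, lying loose on top of the tray. Origin: on its underside, in the middle of the horseshoe. It must stay on the tray
- rest: Tray rest, fixed: aluminium base 100 (x) x 120 (y) x 8 mm with a fire-clay rib on it 70 mm long (x), 36 mm wide (y), top 40 mm above the bench. The tray stands on the rib and overhangs it by about 32 mm on both sides. Origin: centre of the base's underside. The fork goes in along the rest's +x, a tine on each side of the rib, in the 32 mm space between base and tray
- furnace: White bench-top furnace, fixed, its muffle head folded back open. Origin: on the firing table's vertical axis at bench level; x from front to back, z up. Deck 100 mm above the bench, x = -75 to +225 mm, +-145 mm wide; in front of it, to x = -180 mm, a control panel at most 105 mm high. In the deck's middle the firing table stands on its lift. The open head stands behind x = +85 mm, 0.5 m high
- seat (a point): Point on the firing table's axis, 136 mm above bench; x to the furnace's back, z up. Table: a disc of 92 mm with a plinth 64 (x) x 36 (y) mm rising 20 mm above it. The plinth's top stands 0 to 30 mm above this point: the lift stays where it last stopped; its height is not reported. The fork enters along +x, a tine each side of the plinth, above the disc. Home, the tray is centred over this point
- lip: Fixed fire-clay lip behind the firing table, part of the furnace: an upright crescent 10 mm thick, from the deck to 176 mm above the bench, so above the plinth's top at any height. Its inner face follows the tray's rear edge: 50 mm behind the seat point in the middle, 41 mm behind it at y = +-30 mm. Brittle. Same origin and axes as the furnace
- cast: Plaster cast of a jaw, 66 x 70 x 33 mm, standing loose on the bench; leave alone. Origin: centre of its underside
- bottle: Small amber bottle with black cap, 34 mm diameter, 75 mm high, loose; leave alone. Origin: centre of its underside
- basket: White instrument basket, 90 x 160 x 50 mm with instruments standing out to 65 mm, loose; leave alone. Origin: centre of its underside
Not all that is in view belongs to the job. Leave any purple or turquoise look-alike of the fork alone.

How it is judged:
By the outcome, as a careful person would: the job done as asked, in the order asked, and still so for the second after the job is handed in, with the robot touching nothing.
It also fails if it takes over 72 s, if anything falls off the work surface, if the arm or the gripper's body presses on something with over 40 N, if the wrist force passes 120 N, or if a joint passes its speed limit or range.

## Working session

There is one attempt and no reset: what is moved stays moved. The work goes in short steps, Python scripts to look and compute and a shell command to move; the robot and the scene stay as the last step left them, time stands still between calls to the robot, and variables do not carry over. Pictures are saved under pics/ and viewed, about 8 in all and at most 12, crops included, and the job is handed in when it is done.

```bash
mkdir -p pics; ls; python3 - <<'E'
from bench import r,eyes
import cv2
for n in("top","side"):
    cv2.imwrite(f"pics/{n}0.png",eyes.camera(n))
    c=eyes.calibration(n);print(n,c)
s=r.read_state();print({k:s[k] for k in("time","ee_pos","eef_rot","ft_force","width")})
E
```

```text
pics
top {'fx': 451.3633333582197, 'fy': 451.3633333582197, 'cx': 321.0891248833276, 'cy': 201.73309016824348, 'R': array([[ 0.01752777, -0.99966048,  0.01927941],
       [-0.98134863, -0.0208922 , -0.19109786],
       [ 0.19143577, -0.0155703 , -0.98138164]]), 't': array([-0.12133408,  0.51018043,  1.16402999])}
side {'fx': 443.6332742777013, 'fy': 443.6332742777013, 'cx': 316.3568110140836, 'cy': 198.57119872486567, 'R': array([[-0.96527229,  0.26103233,  0.01056063],
       [ 0.14757819,  0.57819434, -0.80244126],
       [-0.21556921, -0.7730158 , -0.59663766]]), 't': array([0.48471074, 0.05995996, 1.52157844])}
{'time': 0.1, 'ee_pos': array([ 0.15806334, -0.6043566 ,  0.23288432]), 'eef_rot': array([ 9.91829643e-01,  1.27568022e-01, -9.53444680e-05, -5.92059514e-04]), 'ft_force': array([ 0.44224873, -0.31066414,  0.78724384]), 'width': 0.08694141067721729}
```

View pics/top0.png

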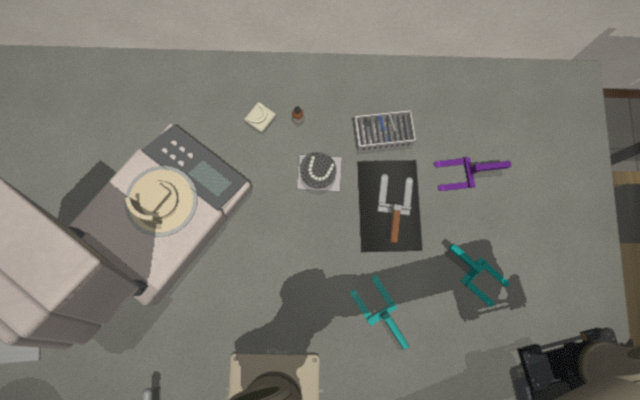

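View pics/side0.png

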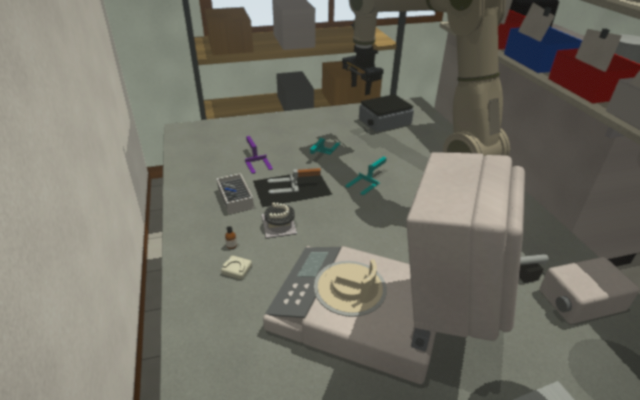

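Candidates for the fork in the top view are steel with a wooden handle on the mat (395,208), purple (470,172), and turquoise (475,272) and (382,312). I choose the one on the mat. The tray with the arch is at (319,171), and the furnace table is at (160,200). Next are the close crops.

```bash
python3 - <<'E'
import cv2
t=cv2.imread("pics/top0.png");s=cv2.imread("pics/side0.png")
cv2.imwrite("pics/c1.png",cv2.resize(t[145:257,285:435],None,fx=5.3,fy=5.3,interpolation=cv2.INTER_CUBIC))
cv2.imwrite("pics/c2.png",cv2.resize(t[115:265,80:260],None,fx=4,fy=4,interpolation=cv2.INTER_CUBIC))
cv2.imwrite("pics/c3.png",cv2.resize(s[160:350,210:450],None,fx=3.1,fy=3.1,interpolation=cv2.INTER_CUBIC))
E
```

```text
(no output)
```

View pics/c1.png

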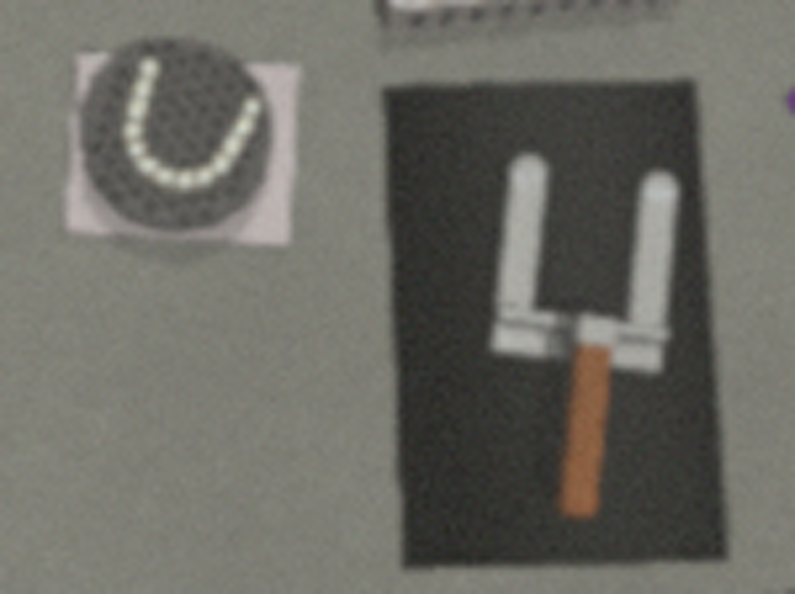

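View pics/c2.png

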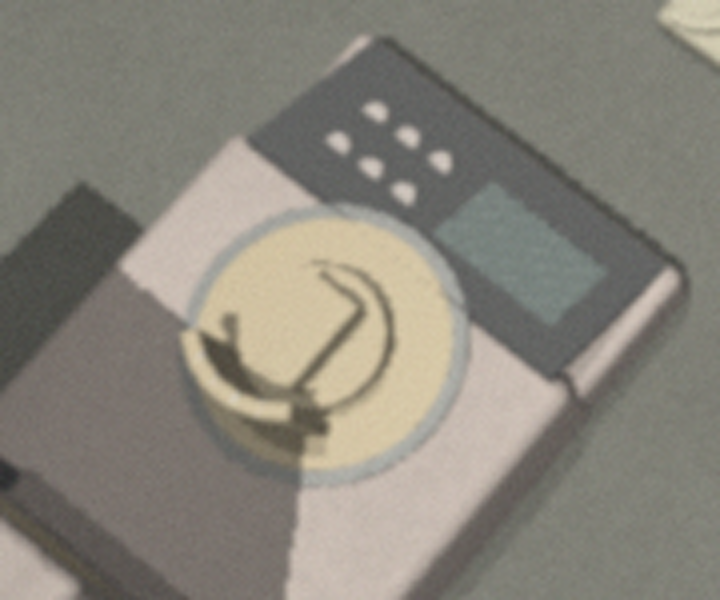

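View pics/c3.png

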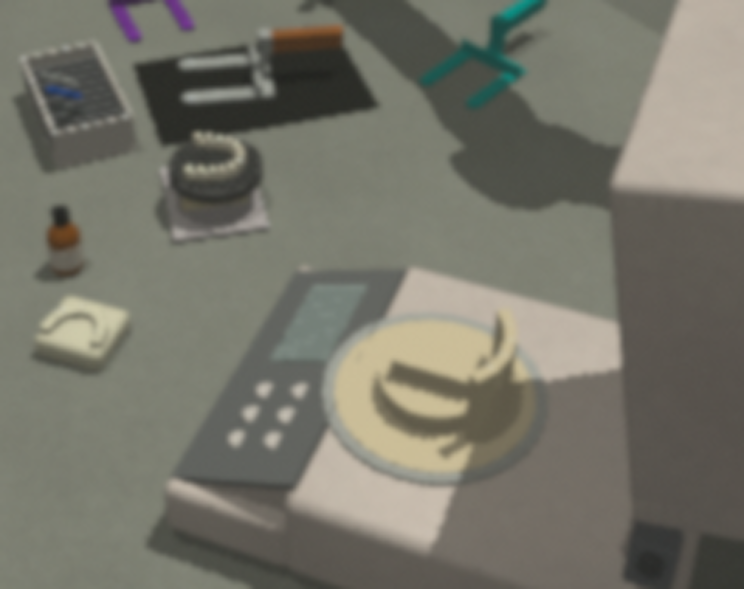

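The crops confirm the fork: steel tines (529,155) and (659,172) and a brown handle (578,517)–(595,347) in c1. The tray is centred at about (176,134), with the rest base corners visible around it. In c2 the deck ring is centred at about (325,345), and the plinth's front-right corner is at about (365,310). Now I'll fit these to positions.

```bash
cat > h.py <<'E'
import numpy as np, cv2
from bench import r,eyes
from scipy.optimize import least_squares
C={n:eyes.calibration(n) for n in("top","side")}
def proj(n,X):
    c=C[n];p=np.atleast_2d(X)@np.array(c["R"]).T+c["t"]
    return np.c_[c["fx"]*p[:,0]/p[:,2]+c["cx"],c["fy"]*p[:,1]/p[:,2]+c["cy"]]
def back(n,uv,z):
    c=C[n];uv=np.atleast_2d(uv);R=np.array(c["R"]);o=-R.T@c["t"]
    d=np.c_[(uv[:,0]-c["cx"])/c["fx"],(uv[:,1]-c["cy"])/c["fy"],np.ones(len(uv))]@R
    return o+d*((z-o[2])/d[:,2])[:,None]
def tri(a,b):
    return least_squares(lambda X:np.r_[proj("top",X)[0]-a,proj("side",X)[0]-b],[.6,.2,.1]).x
def pose(p,L):
    x,y,a=p;c,s=np.cos(a),np.sin(a);L=np.atleast_2d(L)
    return np.c_[x+c*L[:,0]-s*L[:,1],y+s*L[:,0]+c*L[:,1],L[:,2]]
def fit(n,L,uv,p0):
    q=least_squares(lambda p:(proj(n,pose(p,L))-uv).ravel(),p0,loss="soft_l1")
    print(np.round(q.x[:2]*1000,1),"deg",round(np.degrees(q.x[2]),2),"px",np.round(np.abs(q.fun).mean(),2));return q.x
def c1(p):return np.array(p)/5.3+[285,145]
def c2(p):return np.array(p)/4+[80,115]
def c3(p):return np.array(p)/3.1+[210,160]
def st():
    s=r.read_state();from scipy.spatial.transform import Rotation as Q
    R=Q.from_quat(s["eef_rot"]).as_matrix()
    print("t",round(s["time"],2),"pos",np.round(np.array(s["ee_pos"])*1000,1),"hd",round(np.degrees(np.arctan2(R[1,0],R[0,0])),2),"zax",np.round(R[:,2],4),"F",np.round(s["ft_force"],1),"M",np.round(s["torque"],2),"w",round(s["width"]*1000,1),"q",np.round(s["joint_positions"],2));return s
E
python3 - <<'E'
from h import *
m=.001
st();[print(n,-np.array(C[n]["R"]).T@C[n]["t"]) for n in C]
print("fork top");L=np.array([[87,35,8],[87,-35,8],[-20,44,8],[-20,-44,8],[-12,0,66],[-108,0,66]])*m
uv=c1([(529,153),(660,170),(492,352),(661,372),(595,346),(578,517)])
fk=fit("top",L,uv,[.5,-.1,0]);print(np.round(proj("top",pose(fk,L))-uv,1).tolist())
print("side fork");uvs=c3([(180,66),(182,99),(274,34),(343,34)])
fit("side",L[[1,0,4,5]],uvs,fk)
print("mat");Lm=np.array([[130,85,4],[130,-85,4],[-130,-85,4],[-130,85,4]])*m
fit("top",Lm,c1([(385,87),(695,80),(727,558),(404,568)]),[.5,-.1,0])
print("rest");Lr=np.array([[50,60,8],[50,-60,8],[-50,-60,8],[-50,60,8]])*m
fit("top",Lr,c1([(77,53),(300,66),(290,244),(67,232)]),[.6,.0,0])
print("tray top",back("top",[c1((176,133))],.052)*1000,"from side",back("side",[c3((215,166))],.052)*1000)
print("side rest");fit("side",Lr[[0,3,2]],c3([(173,240),(160,170),(269,228)])[[0,2,2]],[.6,.0,0]) if 0 else None
print("ring top",back("top",[c2((325,345))],.1)*1000,"side",back("side",[c3((435,397))],.1)*1000)
a=back("top",c2([(245,140),(560,380)]),.1);d=a[0]-a[1];print("deck front line",a*1000,np.linalg.norm(d),"x heading",np.degrees(np.arctan2(d[1],d[0]))-90)
b=back("top",c2([(375,35),(685,275)]),.1);d=b[0]-b[1];print("panel front",b*1000,np.linalg.norm(d),np.degrees(np.arctan2(d[1],d[0]))-90)
e=back("top",c2([(245,140),(120,265)]),.1);d=e[1]-e[0];print("deck side hd",np.degrees(np.arctan2(d[1],d[0])))
e=back("top",c2([(560,380),(405,600)]),.1);d=e[1]-e[0];print("deck side R hd",np.degrees(np.arctan2(d[1],d[0])))
print("plinth front-right?",tri(c2((365,308)),c3((390,362)))*1000)
print("plinth rear?",tri(c2((298,388)),c3((472,382)))*1000)
E
```

```text
t 0.1 pos [ 158.1 -604.4  232.9] hd 14.66 zax [-3.0e-04  1.2e-03 -1.0e+00] F [ 0.4 -0.3  0.8] M [-0.05  0.03 -0.03] w 86.9 q [ 1.29  0.33 -0.06  1.46  0.02  1.35 -0.09]
top [ 0.27995461 -0.0925098   1.24219129]
side [0.78703452 1.01501048 0.95082649]
fork top
[ 512.2 -316.3] deg -6.21 px 0.55
[[0.0, 0.8], [-0.1, 0.7], [-0.0, -0.2], [-0.5, 0.1], [0.4, -3.6], [0.2, -0.1]]
side fork
[ 511.6 -309.5] deg -8.76 px 0.75
mat
[ 516.  -303.2] deg 2.47 px 0.4
rest
[ 603.4 -106.5] deg -2.04 px 0.26
tray top [[ 599.73616647 -102.00547085   52.        ]] from side [[ 599.85112297 -100.61694249   52.        ]]
side rest
ring top [[495.3041833  298.76644147 100.        ]] side [[495.41449204 300.40500438 100.        ]]
deck front line [[630.62062741 362.31202372 100.        ]
 [475.71183085 147.58485595 100.        ]] 0.26477252846952054 x heading -35.80749062543174
panel front [[705.00653561 283.60266021 100.        ]
 [546.365042    71.13160616 100.        ]] 0.2651623508438175 -36.74685456425353
deck side hd 139.91654023822682
deck side R hd 148.0987390728181
plinth front-right? [520.63968459 269.1505799  114.80842682]
plinth rear? [465.62074346 307.13484634 116.49537235]
```

```bash
python3 - <<'E'
from h import *
t=cv2.imread("pics/top0.png");s=cv2.imread("pics/side0.png")
hd=lambda d:round(np.degrees(np.arctan2(d[1],d[0])),2)
e=back("side",c3([(410,268),(298,487)]),.1);print("side deck front",np.round(e*1000),hd(e[1]-e[0])+90)
e=back("top",c2([(183,335),(297,410)]),.176);d=e[1]-e[0];print("lip chord",np.round(e*1000),np.linalg.norm(d),hd(d)-90+360)
# brown handle
hsv=cv2.cvtColor(t,cv2.COLOR_BGR2HSV)
m=((hsv[...,0]<18)&(hsv[...,1]>90)).astype(np.uint8);m[:, :370]=0;m[:,430:]=0;m[:195]=0;m[255:]=0
P=np.argwhere(m)[:,::-1].astype(float);W=back("top",P,.066)[:,:2];c=W.mean(0);u=np.linalg.svd(W-c)[2][0];print("handle c",c*1000,hd(-u),hd(u),"ext",np.ptp((W-c)@u)*1000,len(P))
g=cv2.cvtColor(t,cv2.COLOR_BGR2GRAY);m=((g>120)&(hsv[...,1]<60)).astype(np.uint8)
for x0,x1,nm in((376,390,"L"),(402,414,"R")):
    k=np.zeros_like(m);k[172:202,x0:x1]=m[172:202,x0:x1];P=np.argwhere(k)[:,::-1].astype(float);W=back("top",P,.008)[:,:2];c=W.mean(0);u=np.linalg.svd(W-c)[2][0];print("tine",nm,np.round(c*1000,1),hd(u),hd(-u))
def ov(img,n,p,lift,off,k,reg):
    o=cv2.resize(img[reg[0]:reg[1],reg[2]:reg[3]],None,fx=k,fy=k,interpolation=cv2.INTER_CUBIC)
    def pl(L,col,closed=True):
        q=((proj(n,pose(p,np.array(L)*.001))-[reg[2],reg[0]])*k).astype(int);cv2.polylines(o,[q],closed,col,1)
    a=np.radians(np.arange(0,360,6))
    z=136+lift
    pl([[46*np.cos(b),46*np.sin(b),z-20] for b in a],(255,0,0))
    pl([[32,18,z],[-32,18,z],[-32,-18,z],[32,-18,z]],(0,0,255));pl([[32,18,z-20],[-32,18,z-20],[-32,-18,z-20]],(0,160,0),False)
    a=np.radians(np.arange(-37,38,4));pl([[50.5*np.cos(b),50.5*np.sin(b),176] for b in a]+[[60.5*np.cos(b),60.5*np.sin(b),176] for b in a[::-1]],(255,0,255))
    pl([[-75,-145,100],[-75,145,100]],(0,255,255))
    return o
p=[.4954,.2996,np.radians(144.2)]
rows=[np.hstack([ov(t,"top",p,l,0,4,(140,245,110,210)),ov(s,"side",p,l,0,4,(245,330,300,400))[:340]]) if 0 else np.hstack([cv2.resize(ov(t,"top",p,l,0,4,(145,225,115,195)),(290,290)),cv2.resize(ov(s,"side",p,l,0,4,(250,330,310,390)),(290,290))]) for l in(0,15)]
cv2.imwrite("pics/o1.png",np.vstack(rows))
E
```

```text
side deck front [[468. 148. 100.]
 [626. 360. 100.]] 143.32
lip chord [[485. 357. 176.]
 [441. 286. 176.]] 0.08396822369270163 148.5
handle c [ 447.07415623 -307.00358189] -6.64 173.36 ext 84.49780922382772 231
tine L [ 563.8 -285.7] 173.29 -6.71
tine R [ 560.1 -355.8] 172.39 -7.61
```

View pics/o1.png

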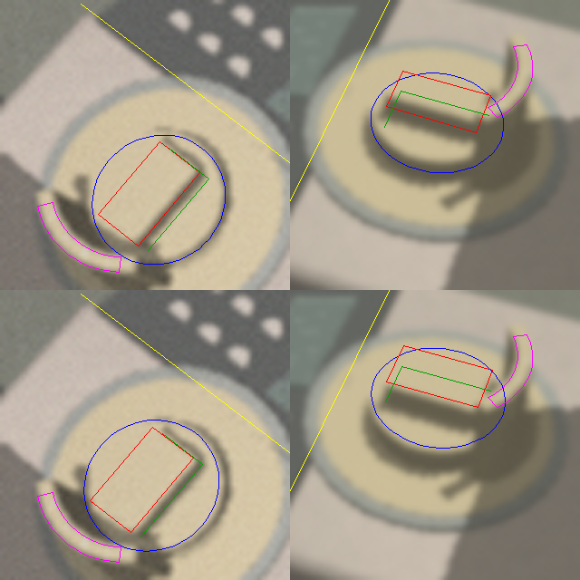

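The overlay at seat (495.4, 299.6) and heading about 144° matches the deck line, the table and the lip. The lift looks low, roughly 0–5 mm, and I'll confirm it by touch. The fork grip is at about (462,-309), heading -7°. I'll reach for it now.

```bash

python3 -m inch '{"translation":[[0.2,0.2,0],[0.5,0.5,0],[0.8,0.8,-0.1],[1,1,-0.2],[1,1,-0.2]],"rot":[[0,0,-0.05],[0,0,-0.1],[0,0,-0.2],[0,0,-0.3],[0,0,-0.36]],"jaw":[60,60,60,60,60]}'
python3 -m inch '{"translation":[[0.3,0.3,0],[0.6,0.6,-0.1],[0.9,0.9,-0.2],[1,1,-0.2],[1,1,-0.2]],"rot":[[0,0,0],[0,0,0],[0,0,0],[0,0,0],[0,0,0]],"jaw":[60,60,60,60,60]}'
python3 -m inch '{"translation":[[0.3,0.3,0],[0.6,0.6,-0.1],[0.9,0.9,-0.2],[1,0.95,-0.2],[1,0.95,-0.2]],"rot":[[0,0,0],[0,0,0],[0,0,0],[0,0,0],[0,0,0]],"jaw":[60,60,60,60,60]}'
python3 - <<'E'
from h import *
st();t=eyes.camera("top");s=eyes.camera("side")
cv2.imwrite("pics/g1.png",np.hstack([cv2.resize(t[140:260,340:440],None,fx=4,fy=4),cv2.resize(s[120:220,230:330],(400,480))]))
E
```

```text
time: 0.6
ee_pos: [0.2618, -0.5003, 0.2114]
eef_rot: [0.998, -0.059, 0.0, -0.002]
ft_force: [-0.6, -0.6, 0.1]
width: 0.0615
time: 1.1
ee_pos: [0.3635, -0.3983, 0.191]
eef_rot: [0.998, -0.057, -0.0, -0.003]
ft_force: [0.1, -0.2, -0.2]
width: 0.0599
time: 1.6
ee_pos: [0.4639, -0.3035, 0.1709]
eef_rot: [0.998, -0.056, -0.0, -0.003]
ft_force: [-0.3, 0.1, 0.2]
width: 0.0598
t 1.6 pos [ 463.9 -303.5  170.9] hd -6.47 zax [-1.0e-04  5.6e-03 -1.0e+00] F [-0.3  0.1  0.2] M [-0.03  0.   -0.06] w 59.8 q [ 0.77  0.24 -0.31  1.72  0.07  1.2  -1.24]
```

```bash

python3 -m inch '{"translation":[[-0.01,-0.05,-0.3],[-0.01,-0.05,-0.6],[-0.01,-0.05,-0.85],[-0.01,-0.05,-0.95],[-0.01,-0.05,-0.95]],"rot":[[-0.005,0,-0.01],[-0.005,0,-0.01],[-0.005,0,-0.01],[-0.005,0,-0.01],[-0.005,0,-0.01]],"jaw":[60,60,60,60,60]}'
python3 -m inch '{"translation":[[0,0,-0.15],[0,0,-0.3],[0,0,-0.3],[0,0,-0.3],[0,0,-0.3],[0,0,-0.3],[0,0,-0.3],[0,0,-0.3],[0,0,-0.3],[0,0,-0.3]],"rot":[[0,0,0],[0,0,0],[0,0,0],[0,0,0],[0,0,0],[0,0,0],[0,0,0],[0,0,0],[0,0,0],[0,0,0]],"jaw":[60,60,10,10,10,10,10,10,10,10]}' 60
python3 - <<'E'
from h import *
st()
E
```

```text
time: 2.2
ee_pos: [0.4594, -0.3118, 0.0754]
eef_rot: [0.998, -0.065, -0.001, 0.0]
ft_force: [0.5, -0.0, 0.1]
width: 0.0601
time: 3.2
ee_pos: [0.4596, -0.3118, 0.0456]
eef_rot: [0.998, -0.065, -0.001, 0.0]
ft_force: [-0.2, 0.9, 1.7]
width: 0.0175
t 3.2 pos [ 459.6 -311.8   45.6] hd -7.43 zax [-2.1e-03 -2.0e-04 -1.0e+00] F [-0.2  0.9  1.7] M [0.17 0.01 0.02] w 17.5 q [ 0.76  0.38 -0.29  1.83  0.13  0.95 -1.29]
```

```bash

python3 -m inch '{"translation":[[0,0,0.05],[0,0,0.2],[0,0,0.4],[0,0,0.6],[0,0,0.7],[0,0,0.7],[0,0,0.7]],"rot":[[0,0,0],[0,0,0],[0,0,0],[0,0,0],[0,0,0],[0,0,0],[0,0,0]],"jaw":[10,10,10,10,10,10,10]}'
python3 - <<'E'
from h import *
Lr=np.array([[50,60,8],[-50,60,8],[50,-60,8]])*.001
fit("side",Lr,c3([(173,240),(269,228),(162,171)]),[.6,-.1,0])
st();t=eyes.camera("top");s=eyes.camera("side")
cv2.imwrite("pics/g1.png",np.hstack([cv2.resize(t[140:260,340:440],None,fx=4,fy=4,interpolation=cv2.INTER_CUBIC),cv2.resize(s[120:220,230:330],(400,480)),]))
E
```

```text
time: 3.9
ee_pos: [0.4593, -0.3117, 0.1153]
eef_rot: [0.998, -0.065, -0.001, 0.0]
ft_force: [0.7, -0.4, -3.5]
width: 0.0175
[ 602.5 -101.8] deg -3.71 px 0.28
t 3.9 pos [ 459.3 -311.7  115.3] hd -7.43 zax [-0.0026  0.     -1.    ] F [ 0.7 -0.4 -3.5] M [0.09 0.15 0.  ] w 17.5 q [ 0.77  0.3  -0.3   1.78  0.1   1.09 -1.26]
```

View pics/g1.png

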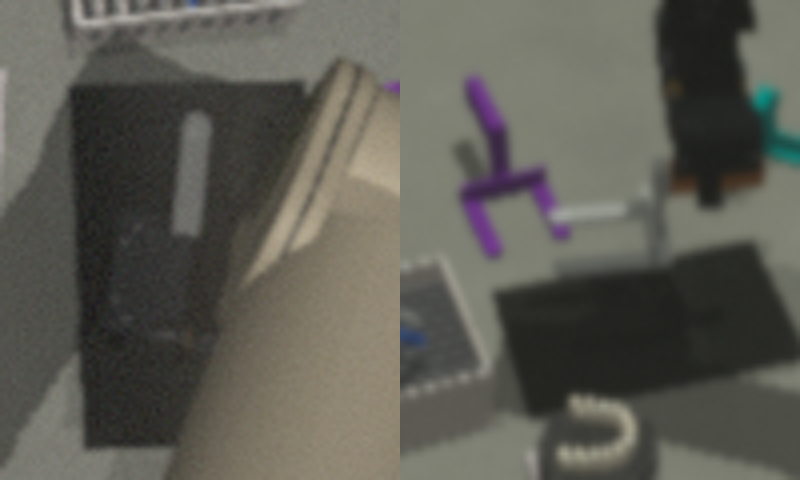

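```bash

python3 -m inch '{"translation":[[-0.1,0.1,0],[-0.25,0.3,0],[-0.4,0.5,0],[-0.54,0.7,0],[-0.54,0.7,0]],"rot":[[0,0,0.02],[0,0,0.04],[0,0,0.06],[0,0,0.08],[0,0,0.08]],"jaw":[10,10,10,10,10]}'
python3 -m inch '{"translation":[[0,0.2,0],[0,0.4,-0.1],[0,0.6,-0.2],[0,0.72,-0.3],[0,0.72,-0.3]],"rot":[[0,0,0],[0,0,0],[0,0,0],[0,0,0],[0,0,0]],"jaw":[10,10,10,10,10]}'
python3 -m inch '{"translation":[[0,0.2,0],[0,0.4,-0.1],[0,0.6,-0.2],[0,0.74,-0.2],[0,0.74,-0.2],[0,0.74,-0.2]],"rot":[[0,0,0],[0,0,0],[0,0,0],[0,0,0],[0,0,0],[0,0,0]],"jaw":[10,10,10,10,10,10]}'
python3 - <<'E'
from h import *
X=back("top",[[389.5,167.6]],.0777)[0]*1000;a=np.radians(-7.43);d=X[:2]-[459.3,-311.7]
print("tip rel TCP",np.cos(a)*d[0]+np.sin(a)*d[1],-np.sin(a)*d[0]+np.cos(a)*d[1])
st();t=eyes.camera("top");s=eyes.camera("side")
cv2.imwrite("pics/i0.png",np.hstack([cv2.resize(t[140:260,280:380],(400,480),interpolation=cv2.INTER_CUBIC),cv2.resize(s[170:270,220:320],(400,480),interpolation=cv2.INTER_CUBIC),]))
E
```

```text
time: 4.5
ee_pos: [0.4032, -0.2391, 0.1136]
eef_rot: [1.0, -0.022, -0.003, -0.001]
ft_force: [1.0, 0.1, -2.0]
width: 0.0169
time: 5.0
ee_pos: [0.4025, -0.1657, 0.0821]
eef_rot: [1.0, -0.021, -0.004, -0.002]
ft_force: [0.1, 0.0, -1.4]
width: 0.0173
time: 5.6
ee_pos: [0.4029, -0.0928, 0.0624]
eef_rot: [1.0, -0.021, -0.004, -0.001]
ft_force: [0.4, -0.6, -2.2]
width: 0.0174
tip rel TCP 141.0504939965476 37.82426767794918
t 5.6 pos [402.9 -92.8  62.4] hd -2.4 zax [-0.0081  0.0029 -1.    ] F [ 0.4 -0.6 -2.2] M [-0.03  0.08 -0.02] w 17.4 q [ 0.6   0.09 -0.49  2.15  0.05  0.92 -1.54]
```

View pics/i0.png

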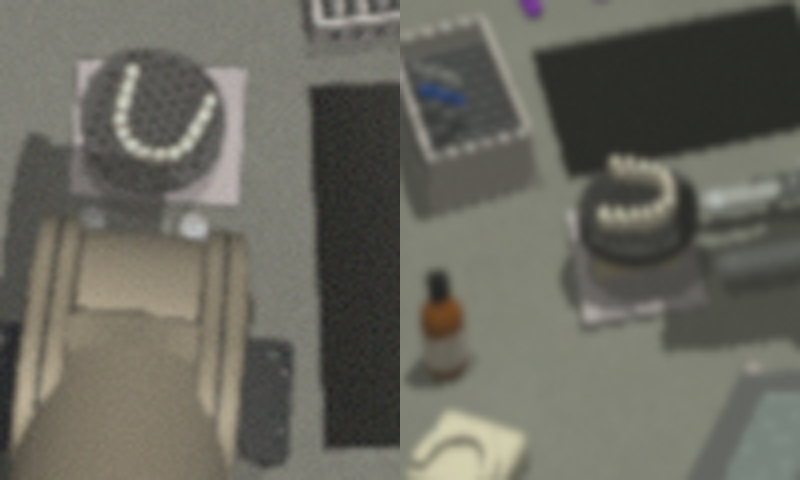

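```bash
python3 - <<'E'
from h import *
k=lambda p:np.array(p)/4+[280,140]
a=back("top",[k((93,209)),k((195,213))],.0248)*1000;print("tips",a,a.mean(0))
print("tray",back("top",[k((152.5,120))],.052)*1000)
img=cv2.imread("pics/top0.png");g=cv2.cvtColor(img,cv2.COLOR_BGR2GRAY)
# dark tray mask
m=(g<95).astype(np.uint8);m[:,:297]=0;m[:,342:]=0;m[:148]=0;m[195:]=0
m=cv2.morphologyEx(m,cv2.MORPH_CLOSE,np.ones((7,7)));c=max(cv2.findContours(m,0,1)[0],key=cv2.contourArea)
print(cv2.fitEllipse(c),back("top",[cv2.fitEllipse(c)[0]],.050)*1000)
k3=lambda p:np.array(p)/[4,4.8]+[220,170]
t=[k3((707,199)),k3((708,240))]
t=[np.array([(707-400)/4+220,199/4.8+170]),np.array([(708-400)/4+220,240/4.8+170])]
b=back("side",t,.0248)*1000;print("side tips?",b)
E
```

```text
tips [[ 543.01722761  -62.16864995   24.8       ]
 [ 541.72185869 -132.54465855   24.8       ]] [542.36954315 -97.35665425  24.8       ]
tray [[ 599.99642819 -101.77569013   52.        ]]
((317.824951171875, 170.16197204589844), (31.783222198486328, 34.267242431640625), 10.683064460754395) [[ 600.05927923 -100.98139933   50.        ]]
side tips? [[ 535.35192527 -130.93736606   24.8       ]
 [ 544.81089665  -86.67689471   24.8       ]]
```

```bash

python3 -m inch '{"translation":[[0.0,-0.015,0],[0.08,-0.018,0],[0.2,-0.024,0],[0.32,-0.028,0],[0.45,-0.034,0],[0.45,-0.034,0]],"rot":[[-0.003,-0.008,0],[-0.003,-0.008,0],[-0.003,-0.008,0],[-0.003,-0.008,0],[-0.003,-0.008,0],[-0.003,-0.008,0]],"jaw":[10,10,10,10,10,10]}'
python3 -c "from h import *;st()"
```

```text
time: 6.3
ee_pos: [0.4501, -0.0961, 0.0625]
eef_rot: [1.0, -0.021, 0.001, -0.0]
ft_force: [0.5, 0.0, -1.5]
width: 0.0177
t 6.3 pos [450.1 -96.1  62.5] hd -2.42 zax [ 1.6e-03  6.0e-04 -1.0e+00] F [ 0.5  0.  -1.5] M [ 0.06  0.16 -0.01] w 17.7 q [ 0.57  0.19 -0.48  2.05  0.11  0.93 -1.59]
```

```bash

python3 -m inch '{"translation":[[0.08,-0.003,0],[0.2,-0.009,0],[0.32,-0.014,0],[0.41,-0.018,0],[0.43,-0.019,0],[0.43,-0.019,0]],"rot":[[0,0,0],[0,0,0],[0,0,0],[0,0,0],[0,0,0],[0,0,0]],"jaw":[10,10,10,10,10,10]}'
python3 -m inch '{"translation":[[0,0,0.04],[0,0,0.08],[0,0,0.12],[0,0,0.12]],"rot":[[0,0,0],[0,0,0],[0,0,0],[0,0,0]],"jaw":[10,10,10,10]}'
python3 - <<'E'
from h import *
st();t=eyes.camera("top");s=eyes.camera("side")
cv2.imwrite("pics/i1.png",np.hstack([cv2.resize(t[140:260,280:380],(400,480),interpolation=cv2.INTER_CUBIC),cv2.resize(s[180:250,250:320],(400,480),interpolation=cv2.INTER_CUBIC),]))
E
```

```text
time: 6.9
ee_pos: [0.4932, -0.0978, 0.0623]
eef_rot: [1.0, -0.021, 0.001, -0.0]
ft_force: [-0.4, -0.8, -2.1]
width: 0.0175
time: 7.3
ee_pos: [0.4936, -0.098, 0.0752]
eef_rot: [1.0, -0.021, 0.001, -0.0]
ft_force: [0.3, 0.5, -2.7]
width: 0.0174
t 7.3 pos [493.6 -98.   75.2] hd -2.42 zax [ 2.6e-03  3.0e-04 -1.0e+00] F [ 0.3  0.5 -2.7] M [0.02 0.14 0.02] w 17.4 q [ 0.54  0.26 -0.48  1.94  0.14  0.98 -1.62]
```

View pics/i1.png

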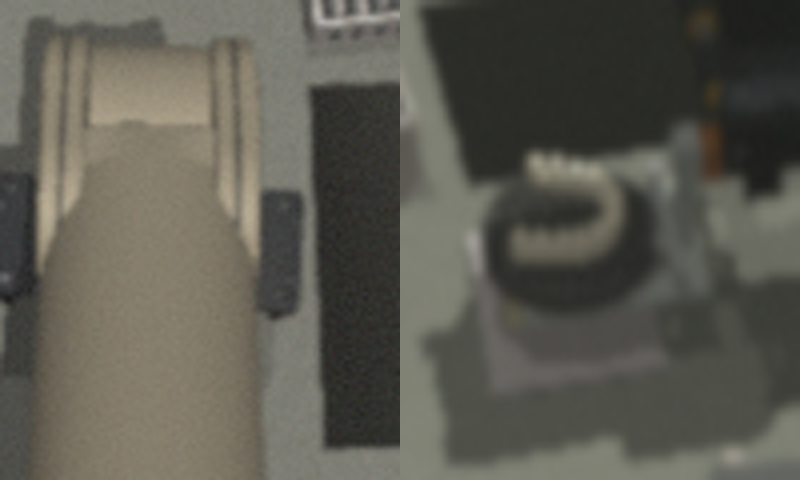

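```bash

python3 -m inch '{"translation":[[0,0,0.01],[0,0,0.02],[0,0,0.03],[0,0,0.05],[0,0,0.08],[0,0,0.11],[0,0,0.15],[0,0,0.15],[0,0,0.15]],"rot":[[0,0,0],[0,0,0],[0,0,0],[0,0,0],[0,0,0],[0,0,0],[0,0,0],[0,0,0],[0,0,0]],"jaw":[10,10,10,10,10,10,10,10,10]}'
python3 - <<'E'
from h import *
st();t=eyes.camera("top");s=eyes.camera("side")
cv2.imwrite("pics/i2.png",cv2.resize(s[175:255,240:340],(800,600),interpolation=cv2.INTER_CUBIC))
E
```

```text
time: 8.3
ee_pos: [0.4933, -0.098, 0.0897]
eef_rot: [1.0, -0.021, 0.001, -0.0]
ft_force: [-0.3, 0.4, -4.0]
width: 0.0175
t 8.3 pos [493.3 -98.   89.7] hd -2.42 zax [ 1.8e-03  5.0e-04 -1.0e+00] F [-0.3  0.4 -4. ] M [0.09 0.35 0.09] w 17.5 q [ 0.54  0.24 -0.48  1.92  0.13  1.01 -1.61]
```

View pics/i2.png

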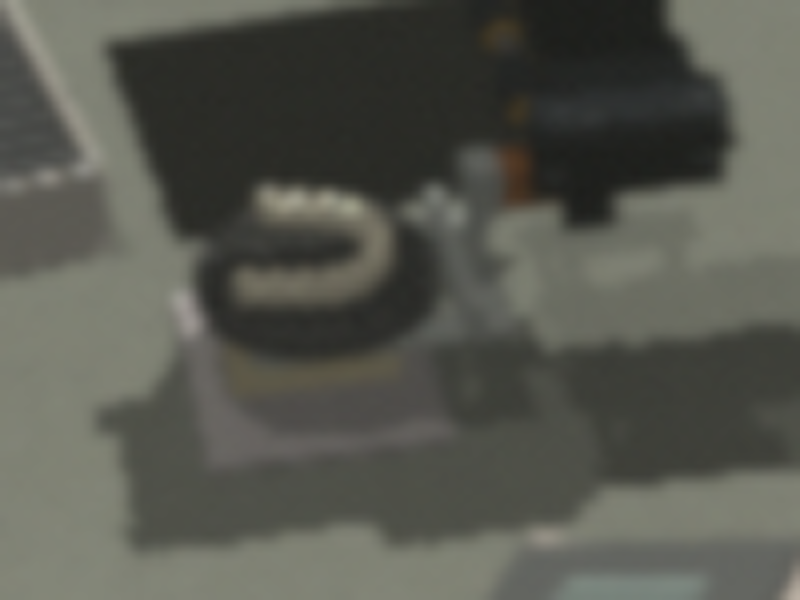

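```bash

python3 -m inch '{"translation":[[0,0,0.05],[0,0,0.15],[0,0.02,0.25],[0.03,0.06,0.33],[0.07,0.12,0.4],[0.12,0.2,0.47],[0.18,0.29,0.53],[0.25,0.39,0.58],[0.32,0.5,0.62],[0.39,0.61,0.66],[0.46,0.72,0.69],[0.52,0.81,0.72],[0.57,0.88,0.74],[0.6,0.92,0.75],[0.6,0.92,0.75]],"rot":[[0,0,0],[0,0,0],[0,0,0.02],[0,0,0.06],[0,0,0.12],[0,0,0.19],[0,0,0.27],[0,0,0.36],[0,0,0.45],[0,0,0.54],[0,0,0.63],[0,0,0.71],[0,0,0.77],[0,0,0.8],[0,0,0.8]],"jaw":[10,10,10,10,10,10,10,10,10,10,10,10,10,10,10]}'
python3 -c "from h import *;st()"
```

```text
time: 9.9
ee_pos: [0.5535, -0.0054, 0.1652]
eef_rot: [0.922, 0.388, 0.001, -0.0]
ft_force: [0.0, -0.3, -4.0]
width: 0.0172
t 9.9 pos [553.5  -5.4 165.2] hd 45.65 zax [ 0.0015  0.0016 -1.    ] F [ 0.  -0.3 -4. ] M [-0.3   0.29  0.03] w 17.2 q [ 0.47  0.29 -0.64  1.72  0.18  1.2  -0.98]
```

```bash

python3 -m inch '{"translation":[[0.01,0.02,0.01],[0.04,0.06,0.03],[0.08,0.13,0.06],[0.14,0.22,0.09],[0.2,0.32,0.12],[0.26,0.42,0.15],[0.32,0.52,0.18],[0.38,0.62,0.2],[0.44,0.71,0.22],[0.5,0.8,0.24],[0.54,0.86,0.25],[0.57,0.9,0.26],[0.57,0.9,0.26]],"rot":[[0,0,0.02],[0,0,0.06],[0,0,0.12],[0,0,0.2],[0,0,0.29],[0,0,0.38],[0,0,0.47],[0,0,0.56],[0,0,0.65],[0,0,0.72],[0,0,0.78],[0,0,0.82],[0,0,0.82]],"jaw":[10,10,10,10,10,10,10,10,10,10,10,10,10]}'
python3 -m inch '{"translation":[[0.01,0.02,0.01],[0.04,0.06,0.03],[0.08,0.13,0.06],[0.14,0.22,0.09],[0.2,0.32,0.12],[0.26,0.42,0.15],[0.32,0.52,0.18],[0.38,0.62,0.2],[0.44,0.71,0.22],[0.5,0.8,0.24],[0.54,0.86,0.25],[0.57,0.9,0.26],[0.57,0.9,0.26]],"rot":[[0,0,0.02],[0,0,0.06],[0,0,0.12],[0,0,0.2],[0,0,0.29],[0,0,0.38],[0,0,0.47],[0,0,0.56],[0,0,0.65],[0,0,0.72],[0,0,0.78],[0,0,0.82],[0,0,0.82]],"jaw":[10,10,10,10,10,10,10,10,10,10,10,10,10]}'
python3 - <<'E'
from h import *
st();t=eyes.camera("top");s=eyes.camera("side");cv2.imwrite("pics/st_t.png",t);cv2.imwrite("pics/st_s.png",s)
cv2.imwrite("pics/st.png",np.vstack([cv2.resize(t[100:250,60:326],None,fx=2,fy=2),cv2.resize(s[200:350,180:446],None,fx=2,fy=2)]))
E
```

```text
time: 11.2
ee_pos: [0.6107, 0.0848, 0.1912]
eef_rot: [0.676, 0.737, 0.001, -0.001]
ft_force: [-0.2, 0.3, -4.3]
width: 0.0177
time: 12.5
ee_pos: [0.6679, 0.1751, 0.2172]
eef_rot: [0.308, 0.951, 0.001, -0.001]
ft_force: [0.5, 0.2, -4.2]
width: 0.0173
t 12.5 pos [667.9 175.1 217.2] hd 144.13 zax [-0.0017  0.0018 -1.    ] F [ 0.5  0.2 -4.2] M [-0.14 -0.45  0.01] w 17.3 q [ 0.24  0.64 -0.9   1.25  0.49  1.47  0.34]
```

View pics/st.png

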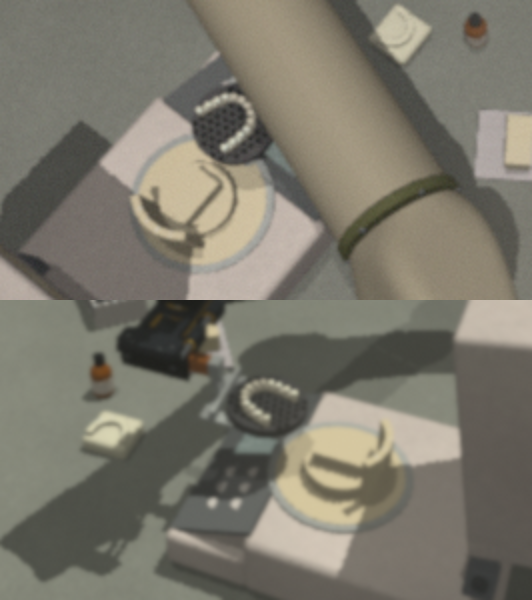

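```bash
python3 - <<'E'
from h import *
a=np.radians(144.2);S=np.array([495.4,299.6]);T=np.array([[np.cos(a),np.sin(a)],[-np.sin(a),np.cos(a)]])
f=lambda X:np.round(T@(np.array(X)[:2]-S),1)
print("TCP f",f([667.9,175.1]))
print("side tray",f(back("side",[[314,252]],.1916)[0]*1000),"top tray",f(back("top",[[177.8,160.5]],.1916)[0]*1000))
g=cv2.cvtColor(cv2.imread("pics/st_s.png"),cv2.COLOR_BGR2GRAY)
m=(g<75).astype(np.uint8);m[:,:292]=0;m[:,336:]=0;m[:234]=0;m[272:]=0
m=cv2.morphologyEx(m,cv2.MORPH_CLOSE,np.ones((9,9)));c=max(cv2.findContours(m,0,1)[0],key=cv2.contourArea);e=cv2.fitEllipse(c);print(e,f(back("side",[e[0]],.187)[0]*1000))
print("step x_f unit",T[0],"y_f",T[1])
E
```

```text
TCP f [-2.127e+02  1.000e-01]
side tray [-98.4  -1.5] top tray [-104.3    2.7]
((311.7201232910156, 253.68356323242188), (28.697473526000977, 38.429649353027344), 102.2019271850586) [-103.2   -4.6]
step x_f unit [-0.81106382  0.58495767] y_f [-0.58495767 -0.81106382]
```

```bash

python3 -m inch '{"translation":[[-0.02,0.015,0],[-0.07,0.05,0],[-0.15,0.11,0],[-0.25,0.18,0],[-0.35,0.25,0],[-0.46,0.33,0],[-0.57,0.41,0],[-0.66,0.48,0],[-0.73,0.53,0],[-0.76,0.55,0],[-0.76,0.55,0],[-0.76,0.55,0]],"rot":[[0,0,0],[0,0,0],[0,0,0],[0,0,0],[0,0,0],[0,0,0],[0,0,0],[0,0,0],[0,0,0],[0.002,0.002,0],[0.002,0.002,0],[0.002,0.002,0]],"jaw":[10,10,10,10,10,10,10,10,10,10,10,10]}'
python3 -c "from h import *;st()"
python3 -m inch '{"translation":[[0,0,-0.02],[0,0,-0.05],[0,0,-0.08],[0,0,-0.1],[0,0,-0.1],[0,0,-0.1]],"rot":[[0,0,0],[0,0,0],[0,0,0],[0,0,0],[0,0,0],[0,0,0]],"jaw":[10,10,10,10,10,10]}'
python3 -c "from h import *;st()"
```

```text
time: 13.8
ee_pos: [0.5922, 0.2288, 0.2171]
eef_rot: [0.309, 0.951, 0.001, -0.002]
ft_force: [-0.3, -0.4, -4.1]
width: 0.0175
t 13.8 pos [592.2 228.8 217.1] hd 143.94 zax [-0.0037  0.0031 -1.    ] F [-0.3 -0.4 -4.1] M [-0.19 -0.46  0.06] w 17.5 q [ 0.24  0.53 -0.96  1.42  0.43  1.41  0.22]
time: 14.4
ee_pos: [0.5922, 0.2288, 0.2071]
eef_rot: [0.309, 0.951, 0.001, -0.002]
ft_force: [0.6, -0.3, -4.3]
width: 0.0175
t 14.4 pos [592.2 228.8 207.1] hd 143.94 zax [-0.0039  0.0031 -1.    ] F [ 0.6 -0.3 -4.3] M [-0.14 -0.44  0.03] w 17.5 q [ 0.24  0.54 -0.95  1.43  0.44  1.4   0.22]
```

```bash

d='python3 -c "from h import *;st()"'
python3 -m inch '{"translation":[[0,0,-0.02],[0,0,-0.05],[0,0,-0.08],[0,0,-0.1],[0,0,-0.1],[0,0,-0.1]],"rot":[[0,0,0],[0,0,0],[0,0,0],[0,0,0],[0,0,0],[0,0,0]],"jaw":[10,10,10,10,10,10]}' >/dev/null; eval $d
python3 -m inch '{"translation":[[0,0,-0.015],[0,0,-0.03],[0,0,-0.045],[0,0,-0.06],[0,0,-0.06],[0,0,-0.06]],"rot":[[0,0,0],[0,0,0],[0,0,0],[0,0,0],[0,0,0],[0,0,0]],"jaw":[10,10,10,10,10,10]}'>/dev/null; eval $d
python3 -m inch '{"translation":[[0,0,-0.015],[0,0,-0.03],[0,0,-0.045],[0,0,-0.06],[0,0,-0.06],[0,0,-0.06]],"rot":[[0,0,0],[0,0,0],[0,0,0],[0,0,0],[0,0,0],[0,0,0]],"jaw":[10,10,10,10,10,10]}'>/dev/null; eval $d
```

```text
t 15.0 pos [592.2 228.8 197.1] hd 143.95 zax [-0.0039  0.0032 -1.    ] F [ 0.6 -0.2 -4.2] M [-0.19 -0.48 -0.01] w 17.2 q [ 0.24  0.55 -0.95  1.44  0.44  1.38  0.21]
t 15.6 pos [592.2 228.8 191.1] hd 143.94 zax [-0.0039  0.0032 -1.    ] F [-0.4 -1.1 -4.2] M [-0.2  -0.42 -0.06] w 17.5 q [ 0.23  0.55 -0.95  1.45  0.45  1.37  0.21]
t 16.2 pos [592.2 228.8 185. ] hd 143.95 zax [-0.004   0.0031 -1.    ] F [ 0.1  0.9 -3.6] M [-0.22 -0.44 -0.02] w 17.4 q [ 0.23  0.56 -0.95  1.46  0.45  1.36  0.21]
```

```bash

d='python3 -c "from h import *;st()"'
python3 -m inch '{"translation":[[0,0,-0.01],[0,0,-0.02],[0,0,-0.03],[0,0,-0.03]],"rot":[[0,0,0],[0,0,0],[0,0,0],[0,0,0]],"jaw":[10,10,10,10]}' >/dev/null; eval $d
python3 -m inch '{"translation":[[0,0,-0.01],[0,0,-0.02],[0,0,-0.02],[0,0,-0.02]],"rot":[[0,0,0],[0,0,0],[0,0,0],[0,0,0]],"jaw":[10,10,10,10]}' >/dev/null; eval $d
python3 -m inch '{"translation":[[0,0,-0.01],[0,0,-0.02],[0,0,-0.02],[0,0,-0.02]],"rot":[[0,0,0],[0,0,0],[0,0,0],[0,0,0]],"jaw":[10,10,10,10]}' >/dev/null; eval $d
```

```text
t 16.6 pos [592.2 228.9 182.1] hd 143.94 zax [-0.0039  0.0033 -1.    ] F [-0.3  0.7 -2.2] M [-0.11 -0.23  0.02] w 17.2 q [ 0.23  0.56 -0.95  1.46  0.45  1.35  0.21]
t 17.0 pos [592.2 228.9 180.1] hd 143.95 zax [-0.004   0.0033 -1.    ] F [ 0.   1.3 -2.9] M [-0.03 -0.28 -0.06] w 17.6 q [ 0.23  0.56 -0.94  1.46  0.45  1.35  0.21]
t 17.4 pos [592.2 228.9 178. ] hd 143.94 zax [-0.0041  0.0033 -1.    ] F [-0.1  0.2 -2.4] M [-0.1  -0.29  0.02] w 17.5 q [ 0.23  0.56 -0.94  1.47  0.45  1.35  0.2 ]
```

```bash

d='python3 -c "from h import *;st()"'
python3 -m inch '{"translation":[[0.012,-0.009,0],[0.024,-0.018,0],[0.024,-0.018,0],[0.024,-0.018,0]],"rot":[[0,0,0],[0,0,0],[0,0,0],[0,0,0]],"jaw":[10,10,10,10]}' >/dev/null; eval $d
python3 -m inch '{"translation":[[-0.012,0.009,0],[-0.028,0.02,0],[-0.044,0.032,0],[-0.061,0.044,0],[-0.081,0.058,0],[-0.105,0.076,0],[-0.105,0.076,0]],"rot":[[0,0,0],[0,0,0],[0,0,0],[0,0,0],[0,0,0],[0,0,0],[0,0,0]],"jaw":[10,10,10,10,10,10,10]}' >/dev/null; eval $d
python3 - <<'E'
from h import *
t=eyes.camera("top");s=eyes.camera("side");cv2.imwrite("pics/p_t.png",t);cv2.imwrite("pics/p_s.png",s)
a=np.radians(144.2);S=np.array([495.4,299.6]);T=np.array([[np.cos(a),np.sin(a)],[-np.sin(a),np.cos(a)]])
f=lambda X:np.round(T@(np.array(X)[:2]-S),1)
for n,g,b,z in(("top",t,(110,215,180,245),.155),("side",s,(310,395,245,330),.152)):
    m=(cv2.cvtColor(g,cv2.COLOR_BGR2GRAY)<80).astype(np.uint8);k=np.zeros_like(m);x0,x1,y0,y1=b
    if n=="top":y0,y1=145,245
    k[y0:y1,x0:x1]=m[y0:y1,x0:x1];k=cv2.morphologyEx(k,cv2.MORPH_CLOSE,np.ones((9,9)));c=max(cv2.findContours(k,0,1)[0],key=cv2.contourArea);e=cv2.fitEllipse(c);print(n,e,f(back(n,[e[0]],z)[0]*1000))
E
```

```text
t 17.8 pos [594.6 227.1 178. ] hd 143.94 zax [-0.0042  0.0033 -1.    ] F [-0.2 -0.  -2.6] M [-0.03 -0.23 -0.06] w 17.1 q [ 0.23  0.57 -0.94  1.46  0.45  1.35  0.21]
t 18.5 pos [584.  234.8 178.1] hd 143.95 zax [-0.0038  0.0032 -1.    ] F [ 0.6 -0.5 -1.9] M [-0.07 -0.45 -0.01] w 17.4 q [ 0.23  0.55 -0.95  1.48  0.45  1.34  0.19]
top ((149.2769317626953, 201.0543212890625), (26.776676177978516, 38.55449676513672), 133.57228088378906) [14.1 -1.4]
side ((348.53277587890625, 274.6416015625), (28.829647064208984, 38.599449157714844), 98.19495391845703) [-5.4 -6.5]
```

```bash

d='python3 -c "from h import *;s=r.read_state();p=np.array(s[\"ee_pos\"])*1000-[495.4,299.6,0];F=s[\"ft_force\"];M=s[\"torque\"];print(np.round([s[\"time\"],-.811*p[0]+.585*p[1],-.811*F[0]+.585*F[1],-.585*F[0]-.811*F[1],F[2]],2),np.round(M,2))"'
eval $d
m(){ eval $d; }
python3 -m inch '{"translation":[[-0.008,0.006,0],[-0.016,0.012,0],[-0.016,0.012,0]],"rot":[[0,0,0],[0,0,0],[0,0,0]],"jaw":[10,10,10]}' >/dev/null; m
python3 -m inch '{"translation":[[-0.008,0.006,0],[-0.008,0.006,0]],"rot":[[0,0,0],[0,0,0]],"jaw":[10,10]}' >/dev/null; m
python3 -m inch '{"translation":[[-0.008,0.006,0],[-0.008,0.006,0]],"rot":[[0,0,0],[0,0,0]],"jaw":[10,10]}' >/dev/null; m
```

```text
[  18.6  -109.8    -0.39    0.59   -2.3 ] [-0.09 -0.37 -0.02]
[  18.9  -109.36   -6.57   -1.06   -2.12] [-0.78 -1.4   0.  ]
[ 1.9100e+01 -1.0934e+02 -5.0800e+00 -1.0000e-02 -1.4400e+00] [-0.74 -1.35 -0.03]
[  19.3  -109.27   -4.96   -0.72   -2.1 ] [-0.74 -1.41 -0.06]
```

```bash
python3 - <<'E'
from h import *
t=eyes.camera("top");s=eyes.camera("side");cv2.imwrite("pics/q_t.png",t);cv2.imwrite("pics/q_s.png",s)
def ov(img,n,reg):
    k=5;o=cv2.resize(img[reg[0]:reg[1],reg[2]:reg[3]],None,fx=k,fy=k,interpolation=cv2.INTER_CUBIC)
    p=[.4954,.2996,np.radians(144.2)];a=np.radians(np.arange(0,360,6))
    def pl(L,col):cv2.polylines(o,[((proj(n,pose(p,np.array(L)*.001))-[reg[2],reg[0]])*k).astype(int)],True,col,1)
    b=np.radians(np.arange(-37,38,4));pl([[50.5*np.cos(x),50.5*np.sin(x),176] for x in b]+[[60.5*np.cos(x),60.5*np.sin(x),176] for x in b[::-1]],(255,0,255))
    pl([[50*np.cos(x),50*np.sin(x),157] for x in a],(0,255,0))
    return o
A=ov(t,"top",(150,230,110,190));B=ov(s,"side",(235,315,300,380))
cv2.imwrite("pics/q.png",np.hstack([A,B]))
E
```

```text
(no output)
```

View pics/q.png

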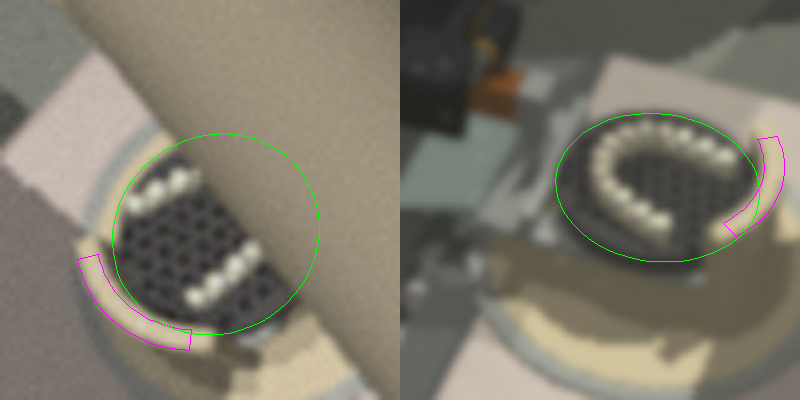

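The tray, with the arch on it, sits against or very near the lip in both views. In the top crop, the dark tray edge from (120,240) to (200,335) adjoins the lip with no visible gap. I'll check numerically whether it bears on the lip.

```bash
python3 - <<'E'
from h import *
p=[.4954,.2996,np.radians(144.2)]
xs=np.arange(36,72,2)
for n in("top","side"):
  for y in(-25,-12,0,12,25):
    print(n,"y",y)
    for fn in(n+"0",{"top":"p_t","side":"p_s"}[n],{"top":"q_t","side":"q_s"}[n]):
        g=cv2.cvtColor(cv2.imread(f"pics/{fn}.png"),cv2.COLOR_BGR2GRAY).astype(np.float32)
        x0=np.sqrt(50.5**2-y*y)-50.5
        uv=proj(n,pose(p,[[(x+x0)*.001,y*.001,.176] for x in xs])).astype(np.float32)
        print(f"{fn:6s}",cv2.remap(g,uv[None,:,0],uv[None,:,1],1)[0].astype(int))
print(xs)
E
```

```text
top y -25
top0   [173 143 101  80  77  89 116 155 187 196 198 188 167 138 113 102 104 108]
p_t    [ 71  74  71  71  74  85 115 155 185 193 192 187 167 137 108  98 105 106]
q_t    [ 72  74  73  72  74  86 113 155 185 192 192 187 166 134 110 100 102 106]
top y -12
top0   [ 77  79  79  76  78  91 126 165 187 195 194 179 150 121 106 100  98  99]
p_t    [ 73  77  78  75  75  90 124 164 185 193 190 174 145 119 106 101  99  99]
q_t    [ 71  77  75  74  76  90 124 161 184 193 191 175 145 117 104  98  97  99]
top y 0
top0   [105  84  80  78  83 101 141 175 194 196 190 172 142 123 115 111 105 100]
p_t    [ 60  64  66  65  65  87 135 172 190 192 186 168 140 121 114 110 105  98]
q_t    [ 59  64  67  63  64  86 137 172 190 194 189 167 138 124 117 107 103  97]
top y 12
top0   [130 117 107  94  86 102 139 177 189 194 189 167 139 121 120 118 117 117]
p_t    [ 66  73  67  53  48  82 129 173 187 191 189 164 138 121 118 118 117 114]
q_t    [ 70  69  66  55  51  82 130 173 188 191 185 163 140 121 117 117 117 113]
top y 25
top0   [154 133 122 117 122 132 157 177 191 198 194 180 150 115  98 103 113 119]
p
[... 782 characters left out ...]
  78 105 145 177 190 190 181 166 158 165 172 176 179 181]
q_s    [ 77  72  69  67  79 106 145 177 190 190 181 167 157 165 172 176 179 180]
side y 12
side0  [168 158 139 118 106 110 137 165 182 189 188 182 180 181 182 182 182 182]
p_s    [105  80  69  70  82 104 139 170 188 196 196 190 187 187 188 189 189 189]
q_s    [105  79  69  70  81 102 138 169 188 196 196 190 187 187 188 189 189 189]
side y 25
side0  [179 179 176 160 138 126 131 155 174 184 188 187 185 183 182 181 182 182]
p_s    [129 144 157 152 135 127 134 161 180 191 195 194 193 190 189 188 189 189]
q_s    [123 136 149 147 134 127 135 161 180 191 195 194 192 190 189 188 189 189]
[36 38 40 42 44 46 48 50 52 54 56 58 60 62 64 66 68 70]
```

```bash
python3 - <<'E'
from h import *
p=[.4954,.2996,np.radians(144.2)]
rs=np.arange(36,64,1.)
def edges(n,fn,c,angs,z):
    g=cv2.cvtColor(cv2.imread(f"pics/{fn}.png"),cv2.COLOR_BGR2GRAY).astype(np.float32)
    for a in angs:
        uv=proj(n,pose(p,[[(c[0]+q*np.cos(np.radians(a)))*.001,(c[1]+q*np.sin(np.radians(a)))*.001,z] for q in rs])).astype(np.float32)
        v=cv2.remap(g,uv[None,:,0],uv[None,:,1],1)[0]
        d=np.gradient(v);i=d.argmax();print(n,a,"r*",rs[i],"grad",round(float(d[i])),v[::3].astype(int))
edges("top","q_t",(-4,0),range(-100,101,20),.157)
edges("side","q_s",(-4,0),range(-180,180,20),.157)
E
```

```text
top -100 r* 49.0 grad 18 [199 146  89  83 119 170 190 182 165 161]
top -80 r* 50.0 grad 18 [164 194 179 124 107 153 185 185 166 155]
top -60 r* 51.0 grad 19 [ 67  68  80  89  98 140 182 189 177 163]
top -40 r* 58.0 grad 22 [ 62  57  67  66  59  68  74  91 152 187]
top -20 r* 57.0 grad 21 [ 71  72  66  70  75  74  88 141 184 192]
top 0 r* 53.0 grad 26 [ 69  59  58  67  59  73 147 191 199 179]
top 20 r* 49.0 grad 28 [193 140  87  59  71 151 186 192 167 116]
top 40 r* 50.0 grad 6 [73 72 62 51 52 69 78 82 86 97]
top 60 r* 54.0 grad 19 [ 65  66  69  79  77  77 119 148 145 154]
top 80 r* 54.0 grad 11 [ 72  69  77  80  73  67  89 113 136 161]
top 100 r* 43.0 grad 3 [115 118 118 124 124 124 126 130 128 132]
side -180 r* 48.0 grad 12 [ 62  60  61  72 103 126 122 103  87  83]
side -160 r* 48.0 grad 13 [ 60  64  63  69  95 130 144 121  96  90]
side -140 r* 49.0 grad 6 [ 60  63  71  72  78  94 105 111 121 125]
side -120 r* 53.0 grad 7 [ 64  74  75  68  57  61  79  93 101 103]
side -100 r* 56.0 grad 5 [72 76 76 68 57 53 62 75 85 89]
side -80 r* 57.0 grad 4 [80 74 73 69 60 53 58 70 82 88]
side -60 r* 58.0 grad 4 [87 80 77 72 62 54 55 63 77 86]
side -40 r* 38.0 grad 3 [62 70 76 80 86 88 91 93 92 93]
side -20 r* 38.0 grad 17 [ 97 145 183 185 167 129 102  96  95  92]
side 0 r* 44.0 grad 16 [ 70  76 108 154 185 189 165 126 108 137]
side 20 r* 51.0 grad 18 [ 69  65  68  72  85 130 177 192 184 167]
side 40 r* 58.0 grad 15 [111 120 126 110  81  72  82 111 153 186]
side 60 r* 54.0 grad 10 [151 165 153 117  93 103 128 150 162 167]
side 80 r* 54.0 grad 9 [160 171 145 111  93  98 123 145 157 159]
side 100 r* 53.0 grad 10 [136 143 133 105  83 102 129 149 159 161]
side 120 r* 52.0 grad 10 [136 135 118  91  80 105 133 152 160 161]
side 140 r* 51.0 grad 10 [157 139 102  74  85 113 136 142 136 134]
side 160 r* 49.0 grad 10 [116  75  60  65  84 113 134 141 137 124]
```

```bash

d='python3 -c "from h import *;st()"'
python3 -m inch '{"translation":[[0.008,-0.006,0],[0.024,-0.018,0],[0.032,-0.023,0],[0.032,-0.023,-0.01],[0.032,-0.023,-0.02],[0.032,-0.023,-0.02]],"rot":[[0,0,0],[0,0,0],[0,0,0],[0,0,0],[0,0,0],[0,0,0]],"jaw":[10,10,10,10,10,10]}' >/dev/null; eval $d
python3 -m inch '{"translation":[[0.02,-0.015,0],[0.06,-0.043,0],[0.12,-0.087,0],[0.2,-0.145,0],[0.2,-0.145,0]],"rot":[[0,0,0],[0,0,0],[0,0,0],[0,0,0],[0,0,0]],"jaw":[10,10,10,10,10]}' >/dev/null; eval $d
cp pics/q_s.png pics/prev_s.png
python3 - <<'E'
from h import *
s=eyes.camera("side");cv2.imwrite("pics/w_s.png",s);t=eyes.camera("top");cv2.imwrite("pics/w_t.png",t)
q=cv2.imread("pics/q_s.png");d=cv2.absdiff(s,q).max(2);print("diff tray area",d[258:288,340:375].mean(),d[258:288,340:375].max())
a=cv2.cvtColor(q[255:290,335:378],6).astype(np.float32);b=cv2.cvtColor(s[255:290,335:378],6).astype(np.float32);print(cv2.phaseCorrelate(a,b))
E
```

```text
t 20.0 pos [586.4 232.7 176.4] hd 143.77 zax [-1.0e-04  1.6e-03 -1.0e+00] F [-0.2 -0.2 -2.8] M [-0.05 -0.29 -0.  ] w 17.9 q [ 0.23  0.55 -0.95  1.48  0.45  1.34  0.19]
t 20.5 pos [608.  216.3 176. ] hd 143.61 zax [ 1.e-04  1.e-03 -1.e+00] F [-1.  -0.4 -2.4] M [-0.03 -0.25 -0.01] w 17.1 q [ 0.24  0.58 -0.93  1.44  0.47  1.35  0.22]
diff tray area 3.720952380952381 29
((0.47592650643725065, -0.09585356757626329), 1.007708982626597)
```

```bash

python3 -m inch '{"translation":[[0.08,-0.058,0],[0.2,-0.145,0],[0.34,-0.248,0],[0.48,-0.35,0],[0.62,-0.452,0],[0.73,-0.532,0],[0.73,-0.532,0]],"rot":[[0,0,0],[0,0,0],[0,0,0],[0,0,0],[0,0,0],[0,0,0],[0,0,0]],"jaw":[10,10,10,10,10,10,10]}' >/dev/null
python3 - <<'E'
from h import *
st();s=eyes.camera("side");cv2.imwrite("pics/x_s.png",s);t=eyes.camera("top");cv2.imwrite("pics/x_t.png",t)
G=lambda i:cv2.cvtColor(i,6).astype(np.float32)
for fn in("p_s","q_s","w_s"):
    print(fn,[np.round(cv2.phaseCorrelate(G(cv2.imread(f"pics/{fn}.png")[r0:r1,c0:c1]),G(s[r0:r1,c0:c1]))[0],2) for r0,r1,c0,c1 in((255,290,335,378),(258,285,338,368))])
p=[.4954,.2996,np.radians(144.2)];rs=np.arange(36,62,1.)
for n,im in(("top",t),("side",s)):
  g=G(im);L=[]
  for a in range(-180,180,20):
    for z in(.157,):
      uv=proj(n,pose(p,[[(-2+q*np.cos(np.radians(a)))*.001,q*np.sin(np.radians(a))*.001,z] for q in rs])).astype(np.float32)
      v=cv2.remap(g,uv[None,:,0],uv[None,:,1],1)[0];dd=np.gradient(v);i=dd.argmax();L.append((a,int(rs[i]),int(dd[i])))
  print(n,L)
E
```

```text
t 21.3 pos [681.4 162.1 175.6] hd 143.52 zax [-5.0e-04  1.1e-03 -1.0e+00] F [-0.6 -0.  -1.7] M [-0.08 -0.21 -0.02] w 17.3 q [ 0.25  0.69 -0.88  1.27  0.51  1.41  0.34]
p_s [array([0.55, 0.05]), array([-0.02,  0.46])]
q_s [array([0.57, 0.01]), array([-0.09,  0.45])]
w_s [array([0.52, 0.07]), array([0.  , 0.46])]
top [(-180, 61, 14), (-160, 55, 12), (-140, 52, 17), (-120, 48, 17), (-100, 49, 17), (-80, 50, 15), (-60, 50, 20), (-40, 57, 22), (-20, 55, 19), (0, 51, 24), (20, 48, 26), (40, 48, 7), (60, 55, 9), (80, 53, 10), (100, 59, 12), (120, 61, 17), (140, 61, 11), (160, 61, 10)]
side [(-180, 50, 13), (-160, 50, 18), (-140, 51, 14), (-120, 55, 5), (-100, 55, 4), (-80, 57, 4), (-60, 56, 4), (-40, 37, 3), (-20, 36, 18), (0, 40, 15), (20, 49, 18), (40, 57, 14), (60, 52, 11), (80, 54, 11), (100, 54, 11), (120, 54, 11), (140, 52, 14), (160, 48, 7)]
```

```bash

python3 -m inch '{"translation":[[0.02,-0.05,0.1],[0.02,-0.2,0.3],[0.02,-0.4,0.5],[0,-0.6,0.5],[0,-0.8,0.5],[0,-0.95,0.5],[0,-1,0.5],[0,-1,0.5]],"rot":[[0,0,0],[0,0,0],[0,0,-0.05],[0,0,-0.12],[0,0,-0.2],[0,0,-0.28],[0,0,-0.33],[0,0,-0.35]],"jaw":[10,10,10,10,10,10,10,10]}'
python3 -m inch '{"translation":[[-0.05,-0.1,0],[-0.1,-0.2,0],[-0.2,-0.3,0],[-0.3,-0.45,0],[-0.4,-0.6,0],[-0.5,-0.75,0],[-0.6,-0.87,0],[-0.68,-0.95,0],[-0.7,-1,0],[-0.7,-1,0]],"rot":[[0,0,-0.05],[0,0,-0.12],[0,0,-0.22],[0,0,-0.32],[0,0,-0.42],[0,0,-0.52],[0,0,-0.62],[0,0,-0.7],[0,0,-0.75],[0,0,-0.75]],"jaw":[10,10,10,10,10,10,10,10,10,10]}'
python3 -m inch '{"translation":[[-0.05,-0.1,0],[-0.1,-0.2,0],[-0.2,-0.3,0],[-0.3,-0.45,0],[-0.4,-0.6,0],[-0.5,-0.75,0],[-0.6,-0.87,0],[-0.68,-0.95,0],[-0.7,-1,0],[-0.7,-1,0]],"rot":[[0,0,-0.05],[0,0,-0.12],[0,0,-0.22],[0,0,-0.32],[0,0,-0.42],[0,0,-0.52],[0,0,-0.62],[0,0,-0.7],[0,0,-0.75],[0,0,-0.75]],"jaw":[10,10,10,10,10,10,10,10,10,10]}'
python3 -c "from h import *;st()"
```

```text
time: 22.2
ee_pos: [0.6801, 0.0617, 0.2283]
eef_rot: [0.482, 0.876, 0.001, 0.001]
ft_force: [-0.2, -0.2, -1.4]
width: 0.0173
time: 23.2
ee_pos: [0.61, -0.0394, 0.2297]
eef_rot: [0.782, 0.624, 0.001, 0.002]
ft_force: [-0.1, -0.3, -3.0]
width: 0.0178
time: 24.2
ee_pos: [0.54, -0.1398, 0.2305]
eef_rot: [0.961, 0.277, 0.001, 0.003]
ft_force: [0.5, -0.4, -2.4]
width: 0.0175
t 24.2 pos [ 540.  -139.8  230.5] hd 32.16 zax [ 0.0024 -0.0047 -1.    ] F [ 0.5 -0.4 -2.4] M [-0.04  0.04  0.03] w 17.5 q [ 0.67  0.23 -0.57  1.62  0.13  1.32 -0.94]
```

```bash

python3 -m inch '{"translation":[[-0.05,-0.1,0],[-0.1,-0.2,0],[-0.2,-0.35,0],[-0.3,-0.5,0],[-0.4,-0.65,0],[-0.48,-0.8,-0.1],[-0.5,-0.9,-0.2],[-0.5,-0.9,-0.3],[-0.5,-0.9,-0.3]],"rot":[[0,0,-0.05],[0,0,-0.12],[0,0,-0.22],[0,0,-0.32],[0,0,-0.42],[0,0,-0.52],[0,0,-0.6],[0,0,-0.66],[0,0,-0.66]],"jaw":[10,10,10,10,10,10,10,10,10]}'
python3 -m inch '{"translation":[[-0.05,-0.15,0],[-0.12,-0.35,-0.1],[-0.2,-0.55,-0.2],[-0.27,-0.75,-0.35],[-0.3,-0.82,-0.55],[-0.3,-0.82,-0.75],[-0.3,-0.82,-0.9],[-0.3,-0.82,-0.9],[-0.3,-0.82,-0.9]],"rot":[[0,0,0],[0,0,0],[0,0,0],[0,0,0],[0,0,0],[0,0,0],[0,0,0],[0,0,0],[0,0,0]],"jaw":[10,10,10,10,10,10,10,10,10]}'
python3 - <<'E'
from h import *
st();s=eyes.camera("side");cv2.imwrite("pics/y_s.png",s);t=eyes.camera("top");cv2.imwrite("pics/y_t.png",t)
G=lambda i:cv2.cvtColor(i,6).astype(np.float32)
p=[.4954,.2996,np.radians(144.2)];rs=np.arange(40,60,.5)
for n,im in(("top",t),("side",s)):
  g=G(im);L=[]
  for a in range(-180,180,20):
      uv=proj(n,pose(p,[[(-2+q*np.cos(np.radians(a)))*.001,q*np.sin(np.radians(a))*.001,.157] for q in rs])).astype(np.float32)
      v=cv2.remap(g,uv[None,:,0],uv[None,:,1],1)[0];dd=np.gradient(v);i=dd.argmax();L.append((a,float(rs[i]),int(dd[i])))
  print(n,L)
E
```

```text
time: 25.1
ee_pos: [0.4892, -0.2299, 0.1994]
eef_rot: [0.998, -0.066, -0.001, 0.002]
ft_force: [-0.2, -0.2, -1.8]
width: 0.0176
time: 26.0
ee_pos: [0.4596, -0.312, 0.1101]
eef_rot: [0.998, -0.065, -0.001, 0.002]
ft_force: [-0.5, 0.2, -1.6]
width: 0.017
t 26.0 pos [ 459.6 -312.   110.1] hd -7.47 zax [-0.0026 -0.0042 -1.    ] F [-0.5  0.2 -1.6] M [0.05 0.17 0.01] w 17.0 q [ 0.83  0.31 -0.38  1.78  0.13  1.08 -1.29]
top [(-180, 59.5, 6), (-160, 57.5, 7), (-140, 49.0, 7), (-120, 49.0, 9), (-100, 49.0, 9), (-80, 50.5, 9), (-60, 50.5, 10), (-40, 57.0, 12), (-20, 55.0, 10), (0, 51.0, 13), (20, 47.5, 12), (40, 48.0, 4), (60, 56.0, 4), (80, 54.0, 5), (100, 59.5, 5), (120, 59.0, 4), (140, 53.5, 5), (160, 51.5, 4)]
side [(-180, 50.5, 6), (-160, 50.5, 9), (-140, 51.0, 7), (-120, 55.0, 3), (-100, 55.0, 2), (-80, 56.5, 2), (-60, 57.0, 2), (-40, 41.0, 0), (-20, 40.5, 3), (0, 41.5, 8), (20, 48.0, 9), (40, 56.5, 7), (60, 52.0, 5), (80, 54.0, 5), (100, 53.5, 5), (120, 54.5, 5), (140, 52.0, 6), (160, 47.0, 3)]
```

```bash

python3 -m inch '{"translation":[[0,0,-0.15],[0,0,-0.35],[0,0,-0.5],[0,0,-0.58],[0,0,-0.61],[0,0,-0.62],[0,0,-0.62]],"rot":[[0.004,0,0],[0.004,0,0],[0.004,0,0],[0.004,0,0],[0.004,0,0],[0.004,0,0],[0.004,0,0]],"jaw":[10,10,10,10,10,10,10]}' >/dev/null
python3 -c "from h import *;st()"
python3 -m inch '{"translation":[[0,0,-0.01],[0,0,-0.02],[0,0,-0.025],[0,0,-0.025]],"rot":[[0,0,0],[0,0,0],[0,0,0],[0,0,0]],"jaw":[10,10,10,10]}' >/dev/null
python3 -c "from h import *;st()"
```

```text
t 26.8 pos [ 460.4 -312.3   49.2] hd -7.48 zax [-8.0e-04 -1.3e-03 -1.0e+00] F [ 0.9  0.2 -2.7] M [0.03 0.18 0.  ] w 17.3 q [ 0.82  0.39 -0.36  1.82  0.17  0.96 -1.31]
t 27.2 pos [ 460.4 -312.3   46.7] hd -7.48 zax [-7.0e-04 -1.4e-03 -1.0e+00] F [-0.2  0.2 -2. ] M [0.06 0.17 0.05] w 17.4 q [ 0.82  0.39 -0.36  1.82  0.17  0.96 -1.32]
```

```bash

python3 -m inch '{"translation":[[0,0,-0.008],[0,0,-0.014],[0,0,-0.014]],"rot":[[0,0,0],[0,0,0],[0,0,0]],"jaw":[10,10,10]}' >/dev/null
python3 -c "from h import *;st()"
python3 -m inch '{"translation":[[0,0,0],[0,0,0],[0,0,0],[0,0,0],[0,0,0]],"rot":[[0,0,0],[0,0,0],[0,0,0],[0,0,0],[0,0,0]],"jaw":[20,26,34,44,50]}' 
python3 -m inch '{"translation":[[0,0,0.05],[0,0,0.2],[0,0,0.4],[0,0,0.7],[0,0,1],[0,0,1]],"rot":[[0,0,0],[0,0,0],[0,0,0],[0,0,0],[0,0,0],[0,0,0]],"jaw":[50,50,50,50,50,50]}' 
python3 -m inch '{"translation":[[-0.2,-0.2,0.1],[-0.5,-0.5,0.2],[-0.8,-0.8,0.3],[-1,-1,0.3],[-1,-1,0.3]],"rot":[[0,0,0],[0,0,0],[0,0,0],[0,0,0],[0,0,0]],"jaw":[50,50,50,50,50]}'
python3 -m inch '{"translation":[[-0.2,-0.2,0.1],[-0.5,-0.5,0.2],[-0.8,-0.8,0.3],[-1,-1,0.3],[-1,-1,0.3]],"rot":[[0,0,0],[0,0,0],[0,0,0],[0,0,0],[0,0,0]],"jaw":[50,50,50,50,50]}'
python3 - <<'E'
from h import *
st();s=eyes.camera("side");cv2.imwrite("pics/z_s.png",s);t=eyes.camera("top");cv2.imwrite("pics/z_t.png",t)
hd=lambda d:round(np.degrees(np.arctan2(d[1],d[0])),2)
hsv=cv2.cvtColor(t,cv2.COLOR_BGR2HSV);m=((hsv[...,0]<18)&(hsv[...,1]>90)).astype(np.uint8);m[:, :370]=0;m[:,430:]=0;m[:195]=0;m[255:]=0
P=np.argwhere(m)[:,::-1].astype(float);W=back("top",P,.066)[:,:2];c=W.mean(0);u=np.linalg.svd(W-c)[2][0];print("handle c",c*1000,hd(-u),"ext",np.ptp((W-c)@u)*1000,len(P))
g=cv2.cvtColor(t,6);m=((g>120)&(hsv[...,1]<60)).astype(np.uint8)
for x0,x1,nm in((376,392,"L"),(400,414,"R")):
    k=np.zeros_like(m);k[170:202,x0:x1]=m[170:202,x0:x1];P=np.argwhere(k)[:,::-1].astype(float);W=back("top",P,.008)[:,:2];c=W.mean(0);u=np.linalg.svd(W-c)[2][0];print("tine",nm,np.round(c*1000,1),hd(-u))
for nm,o,n in(("top0",t,"top"),("side0",s,"side")):
    d=cv2.absdiff(cv2.imread(f"pics/{nm}.png"),o).max(2)
    for lab,X in(("cast",(.72,.02,.015)),):pass
    B={"top":{"cast":(100,135,243,278),"bottle":(104,126,288,308),"basket":(108,152,350,418)},"side":{"cast":(252,282,218,256),"bottle":(224,252,222,242),"basket":(172,216,214,258)}}[n]
    print(n,{k:(round(float(d[a:b,c:e].mean()),1),int(d[a:b,c:e].max())) for k,(a,b,c,e) in B.items()})
# tray vs earlier
q=cv2.imread("pics/y_s.png");d=cv2.absdiff(q,s).max(2);print("tray change since y",d[255:292,335:395].mean())
E
```

```text
t 27.5 pos [ 460.5 -312.5   45.7] hd -7.49 zax [-6.0e-04 -1.6e-03 -1.0e+00] F [-1.1  0.9  1.2] M [0.22 0.38 0.  ] w 17.6 q [ 0.82  0.39 -0.36  1.82  0.17  0.96 -1.32]
time: 28.0
ee_pos: [0.4605, -0.3125, 0.0456]
eef_rot: [0.998, -0.065, -0.0, 0.001]
ft_force: [-0.1, 0.1, -0.4]
width: 0.0419
time: 28.6
ee_pos: [0.4628, -0.3137, 0.1513]
eef_rot: [0.998, -0.065, 0.003, 0.003]
ft_force: [0.7, -0.4, -0.5]
width: 0.0496
time: 29.1
ee_pos: [0.359, -0.4173, 0.1821]
eef_rot: [0.998, -0.069, 0.003, 0.004]
ft_force: [-0.8, 0.2, -0.3]
width: 0.0502
time: 29.6
ee_pos: [0.2554, -0.5199, 0.2124]
eef_rot: [0.997, -0.072, 0.002, 0.004]
ft_force: [0.1, 1.1, -0.1]
width: 0.0501
t 29.6 pos [ 255.4 -519.9  212.4] hd -8.21 zax [ 0.0041 -0.0093 -0.9999] F [ 0.1  1.1 -0.1] M [ 0.03  0.02 -0.  ] w 50.1 q [ 1.2   0.25 -0.19  1.62  0.05  1.27 -0.72]
handle c [ 447.56786641 -308.64694665] -6.68 ext 85.74306079143099 231
tine L [ 564.1 -287.6] -7.29
tine R [ 560.4 -357.8] -6.69
top {'cast': (4.7, 13), 'bottle': (4.4, 12), 'basket': (4.4, 13)}
side {'cast': (1.5, 3), 'bottle': (1.5, 3), 'basket': (1.4, 5)}
tray change since y 1.968918918918919
```

```bash
python3 - <<'E'
from h import *
a=np.radians(144.2);S=np.array([495.4,299.6]);T=np.array([[np.cos(a),np.sin(a)],[-np.sin(a),np.cos(a)]])
p=[.4954,.2996,a];rs=np.arange(22,50,2.)
for y in(26,30,35,40,44):
  for n,fn in(("top","q_t"),("top","z_t")):
    g=cv2.cvtColor(cv2.imread(f"pics/{fn}.png"),6).astype(np.float32)
    uv=proj(n,pose(p,[[q*.001,y*.001,.1404] for q in rs])).astype(np.float32)
    print(y,fn,cv2.remap(g,uv[None,:,0],uv[None,:,1],1)[0].astype(int))
print(rs)
# front side: tray front rim vs heel along y=-20..0 in side view, heel top z .1544, tray top z .157
rs=np.arange(-66,-40,2.)
for y in(-40,-30,-20,0,20):
  for fn in("q_s","z_s"):
    g=cv2.cvtColor(cv2.imread(f"pics/{fn}.png"),6).astype(np.float32)
    uv=proj("side",pose(p,[[q*.001,y*.001,.1555] for q in rs])).astype(np.float32)
    print(y,fn,cv2.remap(g,uv[None,:,0],uv[None,:,1],1)[0].astype(int))
print(rs)
E
```

```text
26 q_t [ 62  74  70  63  60  55  57  66  86 103 127 143 149 139]
26 z_t [ 66  79  75  67  65  64  67  70  89 105 131 149 158 144]
30 q_t [ 73  78  79  77  75  71  70  72  78  81  88  94 104 106]
30 z_t [ 78  83  81  79  78  72  68  73  79  80  89  97 110 110]
35 q_t [ 78  79  71  73  78 100 103  95  88  85  82  90  96  92]
35 z_t [ 81  80  74  70  65  71  78  83  85  87  90  95 100  94]
40 q_t [ 94 105 120 124 133 139 123 102  88  84  85  93  96  94]
40 z_t [ 79  84  84  88  89  91  88  87  85  88  91  97 100  93]
44 q_t [134 147 148 143 140 129 106  85  80  85  93 107 122 129]
44 z_t [124 131 133 126 116 110  94  87  85  89  97 111 127 131]
[22. 24. 26. 28. 30. 32. 34. 36. 38. 40. 42. 44. 46. 48.]
-40 q_s [141 141 139 137 133 129 124 117 115 122 130 129 116]
-40 z_s [183 187 189 190 189 189 188 187 180 164 144 126 115]
-30 q_s [127 130 136 143 149 154 149 132 111  95  94  92  84]
-30 z_s [177 184 186 184 182 184 187 189 187 183 168 141 109]
-20 q_s [ 99  89  90 105 124 141 146 129 106  85  74  74  75]
-20 z_s [170 177 183 186 188 189 189 186 173 148 116  90  81]
0 q_s [ 84  87  98 111 124 129 118  98  76  60  60  60  61]
0 z_s [128 141 149 153 153 151 139 118  92  71  68  68  68]
20 q_s [ 98 112 126 136 140 137 127 110  90  75  67  63  67]
20 z_s [100 100 100  99  97  97 101 104 101  90  80  73  76]
[-66. -64. -62. -60. -58. -56. -54. -52. -50. -48. -46. -44. -42.]
```

```bash
python3 -c "
from h import *
print(r.close_job())"
```

```text
the job is handed in; nothing more can be done
None
```

The tray, with the arch on it, is in the furnace against the lip, and the fork is back on the mat. I handed the job in at about 30 s; no verdict is reported.

- **Loading:** I gripped the fork at 60 N, lifted the tray off the rest and carried it level. The load came off the fork as the tray landed, which puts the plinth's top about 145 mm above the bench.
- **Push to the lip:** I pushed with the heel until the arm stalled at 5–6.6 N. I then eased back, lowered 2 mm and drew the fork out.
- **Tray position:** The final images put the tray centre about 1–2 mm short of the estimated seat point. The lip's inner face also reads about 1 mm forward there, so this fits contact within the measuring error.
- **Fork and surroundings:** The fork lies flat, about 2 mm from where it started and facing the same way. The cast, bottle and basket look unchanged in both cameras, and the arm is clear.

**One disagreement:** the arm's own position put the stall about 5–7 mm earlier than I had predicted. Images taken during the push show the tine tips, heel, tray edge and lip all consistent with contact, so I trusted those. I did not view another picture after the push; the later checks were numerical only.

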